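Wind the balcony mirror up

ROBOT

A 6-joint arm with a two-finger parallel gripper is mounted at the origin on the work surface. World frame = base frame: x ahead of the robot, y to its left, z up, the work surface at z = 0. Lengths are in m, angles in rad, forces in N, time in s.
With the tool pointing down it reaches from about 0.35 to 0.85 m from the base axis. Payload 8.1 kg.
Tool frame: the origin (TCP) lies where the fingers leave the gripper's body, on its centre line; the fingertips stand 84 mm ahead of it and the grasp point (between the pads) lies 65 mm ahead of it; z points along the fingers, y is the line along which they close (so a half turn about z gives the same grasp; the last joint's range is limited). The gripper opens to 93 mm and grips with 3 to 60 N. Pads are 15 mm wide; open, the fingers measure 128 mm over their backs; the gripper's body (75 mm by 188 mm) begins 65 mm behind the grasp point.
Start: joints at [-1.187, 0.13, 1.488, -0, 1.523, -0.085], TCP at [0.271, -0.535, 0.303] pointing down, gripper open.
Joint ranges: [-2.96, 2.96], [-0.89, 2.26], [0.02, 2.5], [-1.34, 4.48], [0, 2.73], [-2.66, 2.66]. Speed limits (rad/s): [2.39, 2.39, 2.79, 3.14, 3.14, 3.14].

INTERFACE

Orientations are given as a rotation vector (axis times angle).
In Python, from plant import robot gives the robot as it stands.
- The arm moves only by the shell command python3 -m jog 'ROWS' [FORCE]. ROWS is text: rows parted by semicolons, each of 5 numbers parted by spaces: the opening, from 0 (shut) to 1 (fully open), then the shift along the tool's x, y, z in m, then the turn about the tool's z in degrees. A call has 1 to 10 rows; each row shifts and turns the commanded pose from where the row before left it, along the tool's axes as they then stand; what a row does not reach is not made up. A row lasts 1/12 s, in which the tool goes at most 41.7 mm and 7.16 degrees, less where a joint would pass 70% of its speed; a pose out of reach is approached as far as the arm can. A call with a gripper value outside its range is refused whole. The fingers move at their own pace and stop on an object; FORCE is the grip in N (left out, the last holds). Time passes only in rows, so rows that do not move let the fingers close. It gives the time, the measured TCP pose, the force, the opening and the grip force at its end, in the units of the state.
- robot.read_state(): the state, without advancing time (a new reading comes with each control period).
- robot.read_camera(name): name is "scene" or "top" or "wrist"; returns a dict with "color" (400x640x3 uint8, red, green, blue), "intrinsics" (3x3 intrinsics, pixels), "pose" (4x4, takes a point from camera to world coordinates); the wrist camera has in their place "tool_from_camera" (4x4, takes a point from camera to tool coordinates, whose origin is the TCP and whose axes are the flange's). Camera axes: x right, y down, z forward; pixel columns grow to the right and rows downward; lengths in m; the calibration is good to about 2 mm. A picture is of the moment at which its call begins: read the wrist's pose just before it. There is no depth.
- robot.close_job(): hands the job in; it is judged then, once.
The state is a dict: "t": time; "q": joint angles; "dq": joint speeds; "joint_torque": joint torques, N m; "tool_pos": TCP position; "orientation": TCP orientation; "force": force on the tool from outside, world axes, zero at the start; "wrist_torque": the same for the moment, N m; "opening": finger opening in m; "gripper_force": force on a finger pad.
Only numpy, scipy, OpenCV 4.12 (cv2) and the standard library are available. Lean on these libraries where they do the work, as an engineer would, in place of code of your own. Each camera call takes 0.05 s, during which the arm holds its last target. There are 200 camera calls.

TASK

Take the loose crank, push it fully home on the square shaft of the mirror stand's winder, and wind it clockwise until the top of the black sleeve that carries the mirror is level with the top of its steel column. Leave the crank on the shaft and let go; leave the other things on the table where they are.

Things in the scene. Friction and masses are not known exactly. Their poses are not given: they have to be found in the camera images.
- crank: Loose dark steel crank, 100 mm long, standing on its socket; about 285 g. Origin: centre of the socket's open lower end. z: the socket's axis, away from the open end; x: along the arm to the knob. Hub 36 x 36 mm, 42 mm tall; in it a square hole 16.5 mm wide, sides along x and y, 38 mm deep, open below. Arm 16 mm wide, 33 to 41 mm up. It stays on the shaft at any angle when let go.
- boss (a point): Middle of the crank's grip boss, the square block on top of the hub: 26 x 26 mm, sides along the crank's x and y, from 42 to 74 mm up; this point lies at (0, 0, 58) mm in the crank's frame.
- knob_mid (a point): Middle of the crank's round wooden knob: at (70, 0, 63) mm in the crank's frame. The knob is 24 mm across, from 43 to 83 mm up, and spins freely about its own axis (parallel to the crank's z), so that a hand holding it need not turn while winding.
- winder: Mirror stand with a winder, fixed on the table. Origin: on the table under the winder; z up; x from its front (nearer the robot) to its back. A grey gearbox, 75 mm wide, about 105 mm tall, carries a leaning square shaft (shaft_axis). The mirror's column stands 40 mm in +x and 220 mm in -y from the origin, its top 260 mm above the table; the mirror is 150 mm across.
- shaft_axis (a point): Foot of the shaft, the middle of the round collar's face (42 mm across) on the gearbox, at (0, 20, 100) mm in the winder's frame. z points out along the shaft, which leans 30 degrees from vertical to the winder's +y, away from the column; x is the winder's x; these axes do not turn with the shaft. A crank is fully home when the socket's open end lies on the collar.
- shaft_tip (a point): End of the shaft, 32 mm out from shaft_axis. The shaft is 14 mm square for 22 mm from its foot, then tapers to an 8 mm square end. How the square is turned about its axis differs each time and is not told. It turns stiffly (0.2 N m) without stops in the range needed and stays where left; clockwise, seen looking down on its end, raises the mirror.
- mirror (a joint): Height of the mirror's black sleeve in m. 0.050: the sleeve's top is level with the column's top; smaller is lower. One full clockwise turn of the shaft raises it by 20 mm; it starts 34 to 50 mm too low and can go about 30 mm too high. Readings are noisy by 1 to 2 mm.
- canister: Bystander: clear glass canister, 100 mm across, 198 mm tall with its knob lid. Origin: centre of its underside.
- clipper: Bystander: white hair clipper lying down, 166 x 46 x 36 mm. Origin: centre of its underside.
- comb_a: Bystander: purple guard comb, 60 x 26 x 24 mm. Origin: centre of its underside.
- comb_b: Bystander: purple guard comb, 66 x 26 x 24 mm. Origin: centre of its underside.
- comb_c: Bystander: purple guard comb, 72 x 26 x 24 mm. Origin: centre of its underside.
- brush: Bystander: steel neck brush lying down, 170 mm long. Origin: centre of its underside.
- dish: Bystander: round white dish of empty guard clips, 110 mm across, 28 mm tall. Origin: centre of its underside.
Not all that is in view belongs to the job. What is shaped like the crank but purple is not meant.

How it is judged:
On the way, in this order (a step that is already met when the one before it is completed fails the run):
1. the crank is fully home on the shaft (distance between crank and shaft_axis below 0.005 m and angle between the z axis of crank and the z axis of shaft_axis, either way round below 0.1 rad), for 0.2 s.
2. with the crank home on the shaft, the mirror has been wound up level (all of step 1 and value of joint mirror between 0.045 and 0.055 m), for 0.1 s.
At the end, for the whole second after the job is handed in: The crank sits on the shaft, its socket's open end within 5 mm of the collar's middle and its axis within 0.10 rad of the shaft's, at rest; the sleeve's top is within 5 mm of level with the column's top (joint 0.045 to 0.055) (all of step 2 and linear speed of crank below 0.02 m/s); the robot touches nothing.
It fails at once if another thing on the table (canister, clipper, comb, brush or dish) is moved more than 20 mm (distance of any of canister, clipper, comb_a, comb_b, comb_c, brush, dish from where it was at the start of the episode above 0.02 m).
It also fails if it takes over 64 s, if anything falls off the work surface, if the arm or the gripper's body presses on something with over 40 N, if the wrist force passes 120 N, or if a joint passes its speed limit or range.

## Working session

There is one attempt and no reset: what is moved stays moved. The work goes in short steps, Python scripts to look and compute and a shell command to move; the robot and the scene stay as the last step left them, time stands still between calls to the robot, and variables do not carry over. Pictures are saved under pics/ and viewed, at most 10 in all, crops included, and the job is handed in when it is done.

```bash
ls; mkdir -p pics
python3 - <<'E'
from plant import robot
import cv2,numpy as np
s=robot.read_state(); print(s)
a=[]
for n in ("scene","top"):
    c=robot.read_camera(n); print(n,c["intrinsics"],c["pose"]); cv2.imwrite(f"pics/{n}0.png",c["color"][:,:,::-1])
E
```

```text
pics
{'t': 0.0, 'q': array([-1.18740977e+00,  1.31162232e-01,  1.48929367e+00, -1.86835099e-05,
        1.52298086e+00, -8.53681510e-02]), 'dq': array([ 5.68858713e-04, -4.15770481e-04, -6.35796316e-04,  2.02850933e-05,
        6.27649517e-04,  1.28977194e-03]), 'joint_torque': array([ 1.07108826e-03, -5.59840572e+01, -4.91758704e+01,  7.70091196e-02,
        3.50742869e-02, -1.06518846e-04]), 'tool_pos': array([ 0.27094051, -0.53487353,  0.30167876]), 'orientation': array([-3.05392730e+00, -7.29173831e-01,  4.58765243e-04]), 'force': array([0.66325337, 0.41500139, 0.25672192]), 'wrist_torque': array([ 0.04736372, -0.00743839,  0.01978485]), 'gripper_force': 0.0, 'opening': 0.09349287259112078}
scene [[377.11144157   0.         314.64762727]
 [  0.         377.11144157 194.96494569]
 [  0.           0.           1.        ]] [[-0.85869981  0.420766   -0.29255874  0.81948418]
 [ 0.51247461  0.70736326 -0.48683364  0.42308822]
 [ 0.00210226 -0.56797288 -0.82304459  0.91200729]
 [ 0.          0.          0.          1.        ]]
top [[443.74559661   0.         319.68239401]
 [  0.         443.74559661 201.22641247]
 [  0.           0.           1.        ]] [[ 0.02719676 -0.9970488   0.07179149  0.44656381]
 [-0.99961063 -0.0275742  -0.00427141 -0.03215019]
 [ 0.0062384  -0.07164737 -0.99741052  1.54700522]
 [ 0.          0.          0.          1.        ]]
```

View pics/scene0.png

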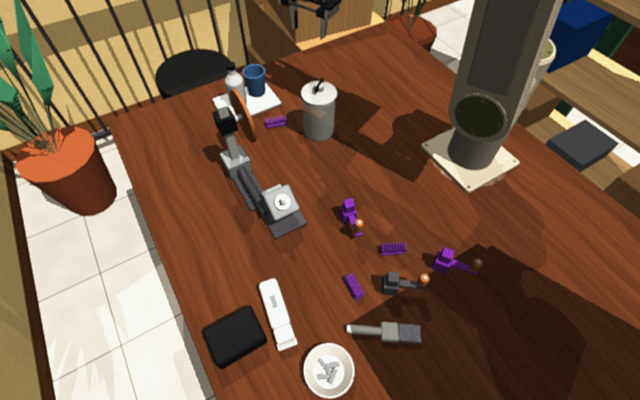

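View pics/top0.png

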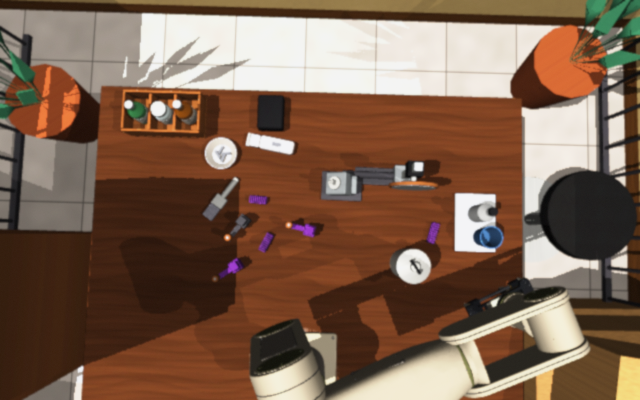

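The scene view shows three crank-shaped things: a dark one at scene (392,282) / top (240,223), a purple one at scene (349,210) / top (307,229), and another purple one at scene (445,260) / top (233,266). I choose the dark one. The winder is at scene (282,203) / top (338,183), with the column at its right in the top view. Next, one crop to check the crank and the shaft.

Run:
```python
import cv2,numpy as np
s=cv2.imread("pics/scene0.png");t=cv2.imread("pics/top0.png")
def cr(im,x,y,w,h,W,H): return cv2.resize(im[y:y+h,x:x+w],(W,H),interpolation=cv2.INTER_CUBIC)
# each 400x300
a=cr(s,370,255,80,60,400,300); b=cr(s,250,170,80,60,400,300)
c=cr(t,205,200,80,60,400,300); d=cr(t,310,155,80,60,400,300)
cv2.imwrite("pics/crop1.png",np.vstack([np.hstack([a,b]),np.hstack([c,d])]))
```

```text
(no output)
```

View pics/crop1.png

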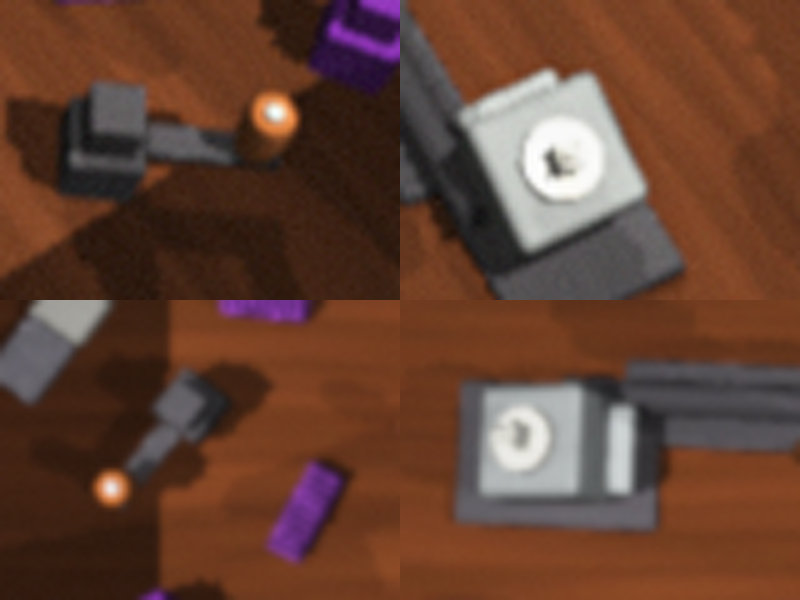

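```bash
cat > h.py <<'E'
import numpy as np
from scipy.spatial.transform import Rotation as R
CAM={"scene":(np.array([[377.11144157,0,314.64762727],[0,377.11144157,194.96494569],[0,0,1]]),np.array([[-0.85869981,0.420766,-0.29255874,0.81948418],[0.51247461,0.70736326,-0.48683364,0.42308822],[0.00210226,-0.56797288,-0.82304459,0.91200729],[0,0,0,1]])),
"top":(np.array([[443.74559661,0,319.68239401],[0,443.74559661,201.22641247],[0,0,1]]),np.array([[0.02719676,-0.9970488,0.07179149,0.44656381],[-0.99961063,-0.0275742,-0.00427141,-0.03215019],[0.0062384,-0.07164737,-0.99741052,1.54700522],[0,0,0,1]]))}
def ray(K,P,uv):
    d=P[:3,:3]@np.linalg.solve(K,[uv[0],uv[1],1]); return P[:3,3],d/np.linalg.norm(d)
def tri(*rays):
    A=sum(np.eye(3)-np.outer(d,d) for o,d in rays); b=sum((np.eye(3)-np.outer(d,d))@o for o,d in rays)
    p=np.linalg.solve(A,b); return p,[np.linalg.norm(np.cross(p-o,d)) for o,d in rays]
def onz(K,P,uv,z):
    o,d=ray(K,P,uv); return o+d*(z-o[2])/d[2]
def proj(K,P,p):
    c=P[:3,:3].T@(np.asarray(p)-P[:3,3]); return (K@c)[:2]/c[2]
E
python3 - <<'E'
from h import *
np.set_printoptions(precision=4,suppress=True)
c=lambda x,y,ox,oy:((x)/5+ox-.4,y/5+oy-.4)
S,T=CAM["scene"],CAM["top"]
for n,a,b in [("bosstop",c(118,103,370,255),c(181,102,205,200)),("knobtop",c(275,112,370,255),c(111,188,205,200)),("collar",c(163,159,250,170),c(119,138,310,155))]:
    print(n,*tri(ray(*S,a),ray(*T,b)))
pl=[onz(*T,c(x,y,310,155),0.01) for x,y in [(62,80),(57,220),(257,228)]]
print(pl); d=pl[2]-pl[1]; print(np.degrees(np.arctan2(d[1],d[0])))
print(R.from_rotvec([-3.05392730e+00, -7.29173831e-01,  4.58765243e-04]).as_matrix())
E
```

```text
bosstop [0.4827 0.2204 0.0796] [np.float64(0.00021987000973273604), np.float64(0.0002198700097326769)]
knobtop [0.4251 0.2628 0.0856] [np.float64(1.5953706584422717e-05), np.float64(1.5953706584427244e-05)]
collar [ 0.6141 -0.0814  0.1023] [np.float64(0.00021142874175782887), np.float64(0.00021142874175795692)]
[array([ 0.6645, -0.0439,  0.01  ]), array([ 0.5665, -0.0431,  0.01  ]), array([ 0.5647, -0.1822,  0.01  ])]
-90.71117299169003
[[ 0.8921  0.4518 -0.0007]
 [ 0.4518 -0.8921  0.0017]
 [ 0.0001 -0.0018 -1.    ]]
```

Crop: the dark crank's boss top is at scene (393,275) / top (241,220) and its knob at scene (425,277) / top (227,237); it is dark steel, not purple. The white collar is at scene (282,201) / top (333,182). Triangulation puts the crank at about (0.483, 0.220) with its arm at yaw 143.6°, and the collar at about (0.614, -0.081, 0.10). I'll move over the shaft to see how its square is turned.

```bash
python3 -m jog '1 0 0 -0.014 -7;1 0 0 -0.014 -7;1 0 0 -0.014 -7;1 0 0 -0.014 -7;1 0 0 -0.014 -7;1 0 0 -0.014 -7;1 0 0 -0.014 -7;1 0 0 -0.014 -7;1 0 0 -0.014 -7'
python3 -m jog '1 0.03 0.02 0 0;1 0.03 0.02 0 0;1 0.03 0.02 0 0;1 0.03 0.02 0 0;1 0.03 0.02 0 0;1 0.03 0.02 0 0;1 0.03 0.02 0 0;1 0.03 0.02 0 0;1 0.03 0.02 0 0;1 0.03 0.02 0 0'
python3 -m jog '1 0.03 0.02 0 0;1 0.03 0.02 0 0;1 0.03 0.02 0 0;1 0.03 0.02 0 0;1 0.03 0.02 0 0;1 0.03 0.02 0 0;1 0 0 0 0;1 0 0 0 0'
python3 - <<'E'
from plant import robot
import cv2
from h import *
s=robot.read_state(); c=robot.read_camera("wrist"); print(s["t"],s["q"],s["tool_pos"],c["intrinsics"],c["tool_from_camera"])
W=np.eye(4);W[:3,:3]=R.from_rotvec(s["orientation"]).as_matrix();W[:3,3]=s["tool_pos"];P=W@c["tool_from_camera"];print(W)
np.savez("w1.npz",K=c["intrinsics"],P=P,im=c["color"])
u=proj(c["intrinsics"],P,[.614,-.081,.1]);print(u)
im=c["color"][:,:,::-1].copy()
cv2.imwrite("pics/w1.png",im)
E
```

```text
t: 0.85
tool_pos: [0.271, -0.5351, 0.4288]
orientation: [-2.217, -2.225, -0.001]
force: [-0.3, -0.6, 0.7]
opening: 0.0931
gripper_force: 0.0
t: 1.68
tool_pos: [0.4724, -0.234, 0.4284]
orientation: [-2.224, -2.218, 0.0]
force: [0.9, 0.1, 0.5]
opening: 0.0929
gripper_force: 0.0
t: 2.35
tool_pos: [0.5928, -0.0542, 0.4276]
orientation: [-2.219, -2.221, 0.002]
force: [0.3, -0.9, -0.0]
opening: 0.0929
gripper_force: 0.0
2.35 [-1.77289080e-01  1.02992163e-01  1.29280645e+00 -3.61581017e-05
  1.74777416e+00 -1.78201553e-01] [ 0.5927714  -0.05420227  0.42757873] [[282.42111008   0.         318.67025411]
 [  0.         282.42111008 200.56873689]
 [  0.           0.           1.        ]] [[ 2.24812878e-04 -9.62255610e-01 -2.72147185e-01  7.42767299e-02]
 [ 9.99999725e-01  4.08727468e-04 -6.19104267e-04  1.39156253e-04]
 [ 7.06970584e-04 -2.72146971e-01  9.62255437e-01 -8.12984811e-02]
 [ 0.00000000e+00  0.00000000e+00  0.00000000e+00  1.00000000e+00]]
[[-9.05832798e-04  9.99997678e-01 -1.95536060e-03  5.92771403e-01]
 [ 9.99999540e-01  9.06448825e-04  3.14182266e-04 -5.42022699e-02]
 [ 3.15953971e-04 -1.95507510e-03 -9.99998039e-01  4.27578731e-01]
 [ 0.00000000e+00  0.00000000e+00  0.00000000e+00  1.00000000e+00]]
[333.41239904 191.25953657]
```

View pics/w1.png

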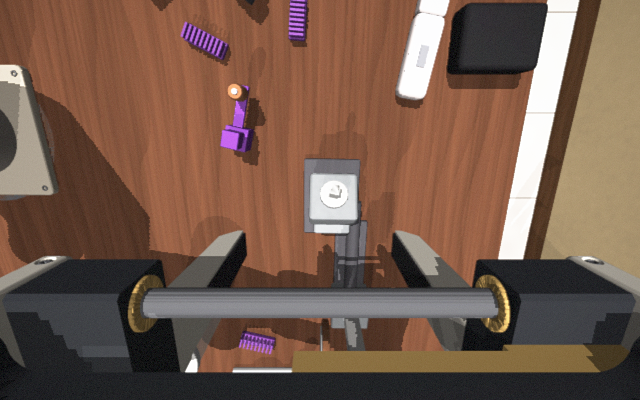

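The wrist view shows the collar with its shaft at (334,193), seen nearly end-on, the gearbox below it and the purple crank at (236,135). I'll go lower to view along the shaft.

```bash
python3 -m jog '1 0.0045 0.0035 0.031 0;1 0.0045 0.0035 0.031 0;1 0.0045 0.0035 0.031 0;1 0.0045 0.0035 0.031 0;1 0.0045 0.0035 0.031 0;1 0.0045 0.0035 0.031 0;1 0 0 0 0;1 0 0 0 0'
cat >> h.py <<'E'
def wrist(robot,name=None):
    import cv2
    s=robot.read_state(); c=robot.read_camera("wrist")
    W=np.eye(4);W[:3,:3]=R.from_rotvec(s["orientation"]).as_matrix();W[:3,3]=s["tool_pos"]
    return c["intrinsics"],W@c["tool_from_camera"],c["color"][:,:,::-1].copy(),s,W
E
python3 - <<'E'
from plant import robot
import cv2
from h import *
K,P,im,s,W=wrist(robot); np.savez("w2.npz",K=K,P=P,im=im)
print(s["tool_pos"])
a=np.array([0,.5,.8660254])
u=proj(K,P,[.614,-.081,.1]);print(u, proj(K,P,np.array([.614,-.081,.1])+.032*a))
x,y=(u-[40,30]).astype(int); print(x,y)
cv2.imwrite("pics/w2.png",cv2.resize(im[y:y+60,x:x+80],(800,600),interpolation=cv2.INTER_CUBIC))
E
```

```text
t: 3.07
tool_pos: [0.6117, -0.0301, 0.2411]
orientation: [-2.223, -2.215, 0.005]
force: [-0.4, -0.5, 1.0]
opening: 0.0927
gripper_force: 0.0
[ 0.61173795 -0.03010882  0.24108599]
[322.19399092 268.84239667] [322.4312839  268.36803481]
282 238
```

View pics/w2.png

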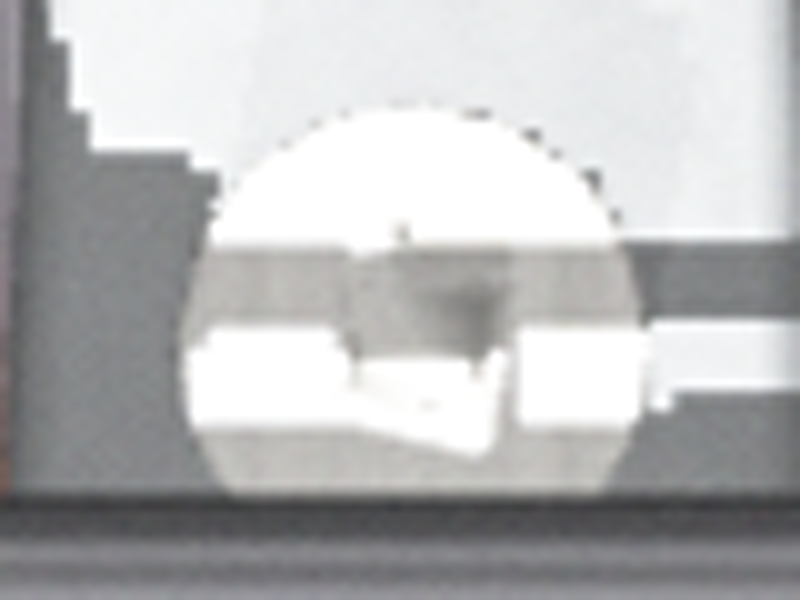

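The crop shows the collar centred near (413,330), with the shaft's square turned clockwise by roughly 15–20°: its lower edge runs from (350,400) to (485,455). Glare blurs it, so I'll stretch the contrast once.

Run:
```python
import cv2,numpy as np
d=np.load("w2.npz");im=d["im"]
c=im[255:295,300:345].astype(float)
# top half: gamma stretch for bright and mid
c=cv2.resize(c,(0,0),fx=8,fy=8,interpolation=cv2.INTER_CUBIC)
g=c.mean(2)
A=np.clip((g-90)/(215-90),0,1)*255
B=np.clip((g-215)/(256-215),0,1)*255
cv2.imwrite("pics/w2b.png",np.hstack([A,B]).astype(np.uint8))
```

```text
(no output)
```

View pics/w2b.png

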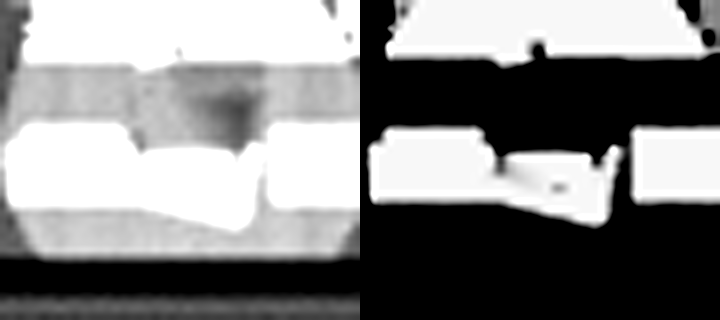

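The stretched view gives edges at about 12–13° clockwise: the lower edge runs (140,207)→(240,230) and the right edge (243,228)→(260,145). That is nearly within the socket's play. The refined collar is about (0.6145, -0.083, 0.10). Now to the crank, for a closer look.

```bash
python3 -m jog '1 0 0 -0.005 -6.7;1 0 0 -0.005 -6.7;1 0 0 -0.005 -6.7;1 0 0 -0.005 -6.7;1 0 0 -0.005 -6.7;1 0 0 -0.005 -6.7;1 0 0 -0.005 -6.7;1 0 0 -0.005 -6.7'
python3 -m jog '1 0.025 0.0157 0 0;1 0.025 0.0157 0 0;1 0.025 0.0157 0 0;1 0.025 0.0157 0 0;1 0.025 0.0157 0 0;1 0.025 0.0157 0 0;1 0.025 0.0157 0 0;1 0.025 0.0157 0 0;1 0 0 0 0;1 0 0 0 0'
python3 - <<'E'
from plant import robot
import cv2
from h import *
K,P,im,s,W=wrist(robot); np.savez("w3.npz",K=K,P=P,im=im,W=W)
print(s["tool_pos"],W[:3,:3])
print(proj(K,P,[.4827,.2204,.074]),proj(K,P,[.4251,.2628,.083]))
u=proj(K,P,[.4600,.235,.07]); x,y=(u-[80,60]).astype(int); print(x,y)
cv2.imwrite("pics/w3.png",cv2.resize(im[y:y+120,x:x+160],(800,600),interpolation=cv2.INTER_CUBIC))
E
```

```text
t: 3.78
tool_pos: [0.6143, -0.0301, 0.2873]
orientation: [0.976, 2.98, 0.001]
force: [0.7, 0.7, -0.4]
opening: 0.0928
gripper_force: 0.0
t: 4.62
tool_pos: [0.5281, 0.1917, 0.2864]
orientation: [0.98, 2.98, 0.004]
force: [0.4, 0.0, -0.4]
opening: 0.0928
gripper_force: 0.0
[0.52811761 0.19174286 0.28643312] [[-0.80468357  0.59368163  0.00514552]
 [ 0.5936936   0.80469047  0.00107426]
 [-0.00350278  0.0039193  -0.99998618]]
[315.0959415 141.6446352] [314.67601825  63.1320154 ]
233 54
```

View pics/w3.png

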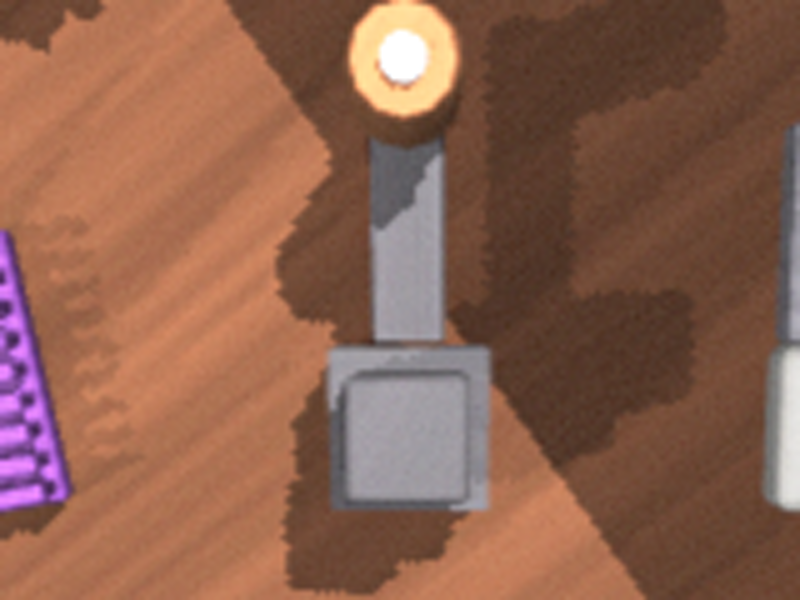

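The crank is confirmed: dark steel, boss at crop (407,437), knob at (404,58), and aligned with the tool. I'll descend and grip the boss about 65 mm up.

```bash
python3 -m jog '0.6 0.018 -0.0015 0.01 0;0.6 0.018 -0.0015 0.02 0;0.6 0.0176 -0.0016 0.03 0;0.6 0 0 0.03 0;0.6 0 0 0.03 0;0.6 0 0 0.026 0;0.6 0 0 0.01 0;0.6 0 0 0 0;0.6 0 0 0 0' 5
python3 -m jog '0.2 0 0 0 0;0.2 0 0 0 0;0.2 0 0 0 0;0.2 0 0 0 0;0.2 0 0 0 0;0.2 0 0 0 0;0.2 0 0 0 0;0.2 0 0 0 0' 5
```

```text
t: 5.42
tool_pos: [0.4826, 0.2184, 0.1279]
orientation: [0.987, 2.982, 0.0]
force: [0.4, 0.5, 0.8]
opening: 0.0553
gripper_force: 0.0
t: 6.08
tool_pos: [0.4822, 0.2194, 0.1274]
orientation: [0.984, 2.982, 0.001]
force: [0.5, 0.4, 4.6]
opening: 0.0262
gripper_force: 5.0
```

```bash
python3 -m jog '0.5 0 0 0 0;0.5 0 0 -0.003 0;0.5 0 0 0 0;0.2 0 0 0 0;0.2 0 0 0 0;0.2 0 0 0 0;0.2 0 0 0 0;0.2 0 0 0 0' 4
python3 -m jog '0.2 0.0034 0 -0.0004 0;0.2 0.0035 0 -0.0006 0;0.2 0.0035 0 -0.0005 0;0.2 0.0035 0 -0.0003 0;0.2 0.0035 0 -0.0001 0;0.2 0.0035 0 0.0001 0;0.2 0.0035 0 0.0002 0;0.2 0.0035 0 0.0004 0;0.2 0.0035 0 0.0006 0;0.2 0 0 0 0' 4
python3 - <<'E'
from plant import robot
import cv2
from h import *
c=robot.read_camera("scene"); im=c["color"][:,:,::-1]
a=cv2.resize(im[240:330,350:470],(400,300),interpolation=cv2.INTER_CUBIC)
K,P,w,s,W=wrist(robot)
b=cv2.resize(w,(480,300))
cv2.imwrite("pics/g1.png",np.hstack([a,b])[:,:800])
E
```

```text
t: 6.75
tool_pos: [0.4816, 0.2191, 0.1296]
orientation: [-0.985, -2.983, 0.0]
force: [0.8, 0.2, -0.5]
opening: 0.0261
gripper_force: 4.0
t: 7.58
tool_pos: [0.456, 0.2382, 0.1303]
orientation: [-0.984, -2.983, -0.0]
force: [0.1, 0.1, -0.6]
opening: 0.026
gripper_force: 4.0
```

View pics/g1.png

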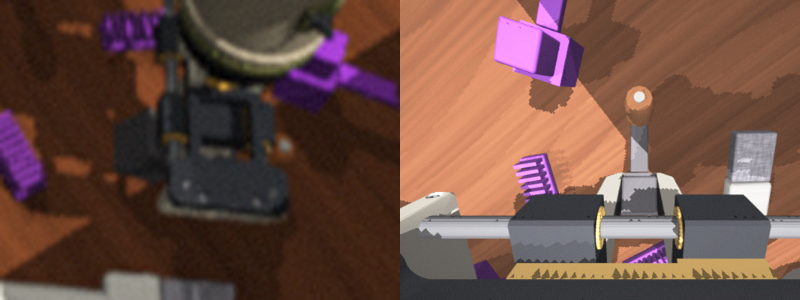

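The wrist view shows the crank between the fingers with its knob top at about (317,129) in wrist pixels, and nothing else disturbed. I'll work out the tilt from that pixel.

```bash
cat >> h.py <<'E'
def knobpix(im,box=None):
    import cv2
    hsv=cv2.cvtColor(im,cv2.COLOR_BGR2HSV)
    return hsv
def predict(K,P,W,g=.065,ths=range(-10,50,5)):
    # knob top pixel for lean th (toward knob) about grasp point
    out=[]
    for t in ths:
        c,s=np.cos(np.radians(t)),np.sin(np.radians(t))
        x,z=.07,.083-g
        px,pz=x*c+z*s,-x*s+z*c
        p=W[:3,3]+W[:3,:3]@np.array([px,0,.065-pz]); out.append((t,*np.round(proj(K,P,p),1)))
    return out
E
python3 - <<'E'
from plant import robot
from h import *
K,P,im,s,W=wrist(robot); np.savez("w4.npz",K=K,P=P,im=im,W=W)
print(*predict(K,P,W),sep="\n")
E
```

```text
(-10, np.float64(321.3), np.float64(143.7))
(-5, np.float64(321.2), np.float64(137.0))
(0, np.float64(321.1), np.float64(132.0))
(5, np.float64(321.0), np.float64(128.5))
(10, np.float64(320.9), np.float64(126.6))
(15, np.float64(320.8), np.float64(125.9))
(20, np.float64(320.7), np.float64(126.4))
(25, np.float64(320.6), np.float64(127.8))
(30, np.float64(320.5), np.float64(130.1))
(35, np.float64(320.5), np.float64(133.2))
(40, np.float64(320.4), np.float64(137.0))
(45, np.float64(320.4), np.float64(141.3))
```

Run:
```python
from h import *
d=np.load("w4.npz")
print(*predict(*CAM["scene"],d["W"],ths=[0,10,20,27,35]),sep="\n")
print(*predict(*CAM["top"],d["W"],ths=[0,27]),sep="\n")
import cv2
im=d["im"]; hsv=cv2.cvtColor(im,cv2.COLOR_BGR2HSV)
for r in range(112,170,4): print(r, [tuple(int(v) for v in hsv[r,c]) for c in (312,318,324)], )
```

```text
(0, np.float64(437.6), np.float64(278.1))
(10, np.float64(437.1), np.float64(280.2))
(20, np.float64(435.6), np.float64(282.2))
(27, np.float64(434.0), np.float64(283.5))
(35, np.float64(431.8), np.float64(284.9))
(0, np.float64(221.4), np.float64(244.8))
(27, np.float64(223.5), np.float64(244.7))
112 [(10, 127, 139), (10, 128, 137), (10, 128, 131)]
116 [(11, 134, 198), (12, 135, 218), (11, 132, 208)]
120 [(11, 136, 207), (11, 135, 211), (11, 131, 171)]
124 [(11, 125, 218), (18, 5, 236), (14, 44, 230)]
128 [(10, 7, 235), (30, 1, 235), (30, 2, 241)]
132 [(13, 51, 200), (23, 4, 235), (45, 2, 239)]
136 [(11, 134, 212), (9, 13, 190), (11, 135, 211)]
140 [(11, 131, 213), (11, 134, 208), (11, 133, 213)]
144 [(11, 133, 219), (11, 132, 214), (11, 128, 181)]
148 [(11, 133, 136), (12, 129, 146), (11, 130, 141)]
152 [(11, 124, 132), (12, 128, 140), (11, 127, 137)]
156 [(12, 129, 127), (11, 127, 133), (11, 127, 124)]
160 [(12, 131, 121), (10, 130, 126), (13, 129, 123)]
164 [(11, 125, 120), (10, 120, 125), (11, 130, 116)]
168 [(158, 9, 111), (10, 112, 114), (144, 12, 105)]
```

Run:
```python
from h import *
d=np.load("w4.npz");W=d["W"]
for t in (0,10,20,25,30,35):
    c,s=np.cos(np.radians(t)),np.sin(np.radians(t)); o=[]
    for x,z in ((.082,.083),(.058,.083),(.058,.041),(.018,.041)):
        z-=.065; p=W[:3,3]+W[:3,:3]@np.array([x*c+z*s,0,.065-(-x*s+z*c)]); o.append(round(float(proj(d["K"],d["P"],p)[1]),1))
    print(t,o)
```

```text
0 [103.3, 159.2, 150.0, 213.7]
10 [100.9, 151.8, 156.5, 218.8]
20 [104.1, 148.8, 164.9, 224.8]
25 [107.3, 148.8, 169.7, 228.0]
30 [111.4, 149.6, 174.8, 231.4]
35 [116.1, 151.2, 180.1, 234.9]
```

The tilt is about 25°, which is close enough. I'll tighten the grip, lift, turn the knob toward +y and check the tilt again.

```bash
python3 -m jog '0 0 0 0 0;0 0 0 0 0;0 0 0 0 0;0 0 0 -0.01 0;0 0 0 -0.025 0;0 0 0 -0.03 0;0 0 0 -0.035 0;0 0 0 -0.035 0;0 0 0 -0.025 0;0 0 0 -0.01 0' 55
python3 -m jog '0 0 0 0 6;0 0 0 0 6.7;0 0 0 0 6.7;0 0 0 0 6.7;0 0 0 0 6.7;0 0 0 0 6.7;0 0 0 0 6.7;0 0 0 0 7;0 0 0 0 7;0 0 0 0 0'
python3 - <<'E'
from plant import robot
from h import *
import cv2
K,P,im,s,W=wrist(robot); np.savez("w5.npz",K=K,P=P,im=im,W=W)
print(s["tool_pos"],W[:3,:3].round(3))
hsv=cv2.cvtColor(im,cv2.COLOR_BGR2HSV)
for r in range(96,240,4): print(r, *[tuple(int(v) for v in hsv[r,c]) for c in (310,319,327)])
for t in (15,20,25,30,35):
    c,s=np.cos(np.radians(t)),np.sin(np.radians(t)); o=[]
    for x,z in ((.082,.083),(.058,.083),(.058,.041),(.018,.041),(.013,.074)):
        z-=.065; p=W[:3,3]+W[:3,:3]@np.array([x*c+z*s,0,.065-(-x*s+z*c)]); o.append(round(float(proj(K,P,p)[1]),1))
    print(t,o)
cv2.imwrite("w5crop.png",im)
E
```

```text
t: 8.57
tool_pos: [0.4579, 0.2381, 0.3058]
orientation: [0.984, 2.978, 0.007]
force: [0.7, 0.5, -2.6]
opening: 0.0258
gripper_force: 55.0
t: 9.4
tool_pos: [0.4561, 0.2374, 0.2991]
orientation: [-2.354, -2.079, 0.003]
force: [0.1, -0.3, -2.5]
opening: 0.0255
gripper_force: 55.0
[0.45606346 0.23741924 0.29911539] [[ 0.124  0.992 -0.002]
 [ 0.992 -0.124 -0.001]
 [-0.001 -0.001 -1.   ]]
96 (9, 139, 99) (9, 133, 90) (10, 133, 96)
100 (10, 131, 101) (10, 141, 92) (10, 135, 98)
104 (9, 127, 104) (12, 150, 90) (10, 129, 101)
108 (11, 141, 103) (11, 139, 92) (12, 133, 98)
112 (11, 143, 102) (11, 143, 91) (11, 137, 95)
116 (11, 139, 222) (14, 128, 248) (12, 137, 226)
120 (13, 129, 244) (14, 129, 246) (13, 128, 243)
124 (14, 127, 245) (30, 1, 254) (13, 129, 243)
128 (14, 124, 248) (0, 1, 254) (13, 121, 238)
132 (14, 127, 247) (0, 1, 254) (12, 137, 237)
136 (13, 130, 246) (9, 32, 137) (14, 126, 245)
140 (14, 127, 245) (14, 123, 246) (14, 126, 245)
144 (13, 131, 247) (14, 126, 246) (13, 128, 249)
148 (11, 130, 143) (12, 139, 147) (11, 136, 167)
152 (12, 128, 118) (12, 139, 125) (11, 135, 144)
156
[... 502 characters left out ...]
33) (150, 13, 135)
200 (140, 11, 141) (133, 13, 133) (140, 12, 133)
204 (141, 13, 142) (144, 10, 134) (132, 10, 130)
208 (140, 16, 146) (138, 18, 139) (130, 11, 135)
212 (128, 14, 144) (146, 13, 136) (135, 15, 133)
216 (140, 11, 141) (140, 11, 137) (137, 17, 133)
220 (141, 12, 143) (139, 15, 136) (137, 13, 134)
224 (133, 16, 144) (133, 13, 139) (141, 14, 132)
228 (126, 10, 127) (135, 13, 119) (138, 11, 120)
232 (138, 9, 147) (138, 9, 140) (120, 7, 143)
236 (143, 10, 105) (135, 13, 114) (141, 15, 116)
15 [100.9, 148.8, 159.7, 221.0, 235.5]
20 [103.1, 147.9, 164.1, 224.0, 233.9]
25 [106.4, 147.9, 168.9, 227.3, 232.4]
30 [110.4, 148.7, 174.0, 230.7, 231.2]
35 [115.2, 150.3, 179.4, 234.2, 230.2]
```

```bash
python3 -m jog '0 -0.0236 0.0193 0.0018 0;0 -0.0236 0.0193 0.0018 0;0 -0.0236 0.0193 0.0018 0;0 -0.0236 0.0193 0.0018 0;0 -0.0236 0.0193 0.0018 0;0 -0.0236 0.0193 0.0018 0;0 -0.0236 0.0193 0.0018 0;0 -0.0236 0.0193 0.0018 0;0 -0.0236 0.0193 0.0018 0;0 -0.0236 0.0193 0.0018 0'
python3 -m jog '0 0 0 0 0;0 0 0 0 0'
python3 - <<'E'
from plant import robot
import cv2
from h import *
c=robot.read_camera("scene"); im=c["color"][:,:,::-1]
a=cv2.resize(im[150:240,230:350],(400,300),interpolation=cv2.INTER_CUBIC)
t=robot.read_camera("top")["color"][:,:,::-1]
b=cv2.resize(t[135:225,280:400],(400,300),interpolation=cv2.INTER_CUBIC)
cv2.imwrite("pics/p1.png",np.hstack([a,b]))
K,P,im,s,W=wrist(robot);cv2.imwrite("w6.png",im);print(s["tool_pos"],W[:3,0])
hsv=cv2.cvtColor(im,cv2.COLOR_BGR2HSV); m=cv2.inRange(hsv,(8,100,190),(18,255,255)); m[:80]=0;m[170:]=0;m[:,:280]=0;m[:,360:]=0
ys,xs=np.nonzero(m); print(xs.min(),xs.max(),ys.min(),ys.max())
E
```

```text
t: 10.28
tool_pos: [0.6207, -0.0207, 0.2814]
orientation: [-2.342, -2.092, 0.001]
force: [0.2, 0.3, -2.0]
opening: 0.0259
gripper_force: 55.0
t: 10.45
tool_pos: [0.6204, -0.0208, 0.281]
orientation: [-2.346, -2.088, 0.002]
force: [-0.3, 0.8, -1.8]
opening: 0.0257
gripper_force: 55.0
[ 0.61993031 -0.01887073  0.28162727] [1.15009282e-01 9.93364362e-01 3.32111833e-04]
283 336 80 147
```

View pics/p1.png

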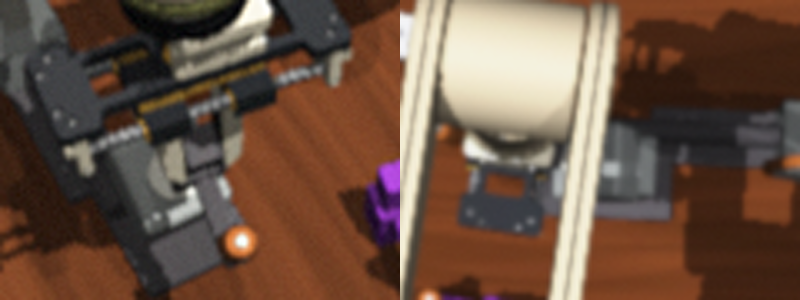

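The scene half shows the crank hanging tilted over the gearbox with its knob at (240,241), i.e. toward +y as wanted. I'll advance along the shaft.

```bash
python3 -m jog '0 -0.003 -0.0008 0.0052 0;0 -0.003 -0.0003 0.0052 0;0 -0.003 0.0004 0.0052 0;0 -0.003 0.0004 0.0052 0;0 -0.003 0.0004 0.0052 0;0 -0.003 0.0004 0.0052 0;0 0 0 0 0'
python3 -m jog '0 -0.002 0.0002 0.0035 0;0 -0.002 0.0002 0.0035 0;0 -0.002 0.0002 0.0035 0;0 0 0 0 0'
```

```text
t: 11.18
tool_pos: [0.6181, -0.0378, 0.2493]
orientation: [-2.347, -2.085, 0.003]
force: [-1.0, -0.6, -2.3]
opening: 0.0257
gripper_force: 55.0
t: 11.52
tool_pos: [0.6183, -0.0435, 0.2397]
orientation: [-2.348, -2.086, 0.001]
force: [0.1, -0.0, -3.2]
opening: 0.0256
gripper_force: 55.0
```

```bash
python3 -m jog '0 -0.0015 0.0002 0.0026 0;0 -0.0015 0.0002 0.0026 0;0 -0.0015 0.0002 0.0026 0;0 0 0 0 0'
```

```text
t: 11.85
tool_pos: [0.6184, -0.0479, 0.232]
orientation: [-2.348, -2.086, 0.001]
force: [0.4, 0.1, -3.6]
opening: 0.0256
gripper_force: 55.0
```

```bash
python3 -m jog '0 -0.0015 0.0002 0.0026 0;0 -0.0015 0.0002 0.0026 0;0 0 0 0 0'
```

```text
t: 12.1
tool_pos: [0.6183, -0.0509, 0.2268]
orientation: [-2.348, -2.086, 0.001]
force: [-2.4, 0.7, -2.8]
opening: 0.0261
gripper_force: 55.0
```

```bash
python3 -m jog '0 -0.001 0.0001 0.0017 0;0 -0.001 0.0001 0.0017 0;0 -0.0005 0 0.0009 0;0 0 0 0 0'
```

```text
t: 12.43
tool_pos: [0.6183, -0.0529, 0.2234]
orientation: [-2.347, -2.086, 0.001]
force: [-6.4, 2.9, 1.0]
opening: 0.0256
gripper_force: 55.0
```

```bash
python3 -m jog '0 -0.0008 0 0.0014 0;0 -0.0005 0 0.0009 0;0 0 0 0 0'
```

```text
t: 12.68
tool_pos: [0.6184, -0.0531, 0.2232]
orientation: [-2.346, -2.087, -0.002]
force: [-12.1, 9.8, 14.1]
opening: 0.0258
gripper_force: 55.0
```

The collar has been reached. I'll let go, retreat and look.

```bash
python3 -m jog '0.5 0 0 0 0;0.5 0 0 0 0;0.5 0 0 0 0;0.6 0 0 -0.01 -4;0.6 0 0 -0.02 -3;0.6 0 0 -0.02 0;0.6 0.01 0 -0.02 0;0.6 0.01 0 0 0;0.6 0 0 0 0;0.6 0 0 0 0'
python3 - <<'E'
from plant import robot
import cv2
from h import *
K,P,im,s,W=wrist(robot);np.savez("w7.npz",K=K,P=P,im=im,W=W);print(s["tool_pos"],W[:3,:2])
C=np.array([.6145,-.083,.1]);a=np.array([0,.5,.8660254]);v=np.array([0,.8660254,-.5])
for h in (0,.005,.01): print(h,proj(K,P,C+a*(.083+h)+v*.07),proj(K,P,C+a*(.074+h)))
cv2.imwrite("pics/w7.png",cv2.resize(im[80:290,180:460],(800,600),interpolation=cv2.INTER_CUBIC))
E
```

```text
t: 13.52
tool_pos: [0.6184, -0.0342, 0.2902]
orientation: [-2.215, -2.227, 0.0]
force: [-0.2, -0.4, -0.5]
opening: 0.0561
gripper_force: 0.0
[ 0.61839381 -0.03421329  0.29021937] [[-5.49621960e-03  9.99984867e-01]
 [ 9.99984882e-01  5.49617990e-03]
 [-1.63529833e-04 -2.42185021e-04]]
0 [314.35778271 147.19010566] [313.69005547 233.9004872 ]
0.005 [314.27824952 144.51994385] [313.59260828 233.05348158]
0.01 [314.19523956 141.73305668] [313.49073258 232.16798355]
```

View pics/w7.png

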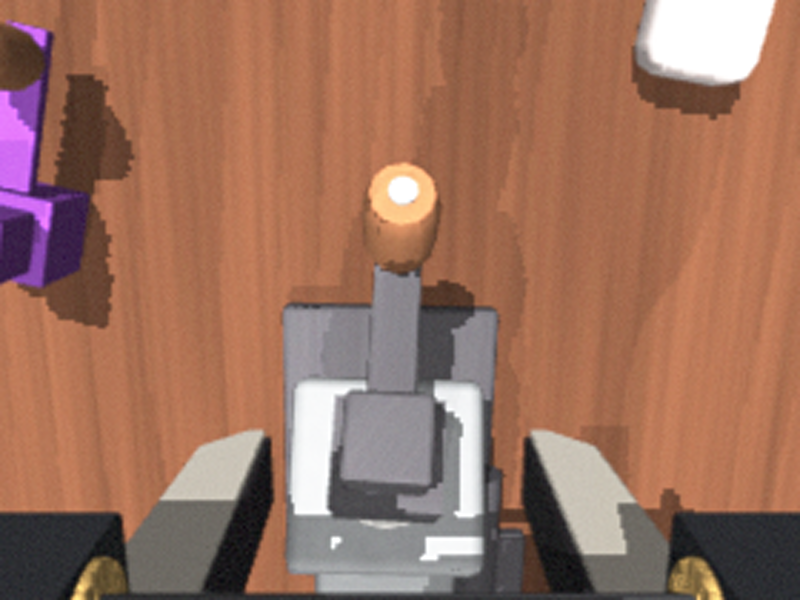

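The crank is on the shaft with its boss at crop (390,437) and knob at (403,193). The knob's row, 147.5, matches the fully-home prediction of 147.2. I'll press once on the boss top with closed fingers to be sure.

```bash
python3 -m jog '0 0 -0.002 0 0;0 -0.004 0 0 0;0 -0.004 0 0 0;0 -0.004 0 0.01 0;0 0 0 0.01 0;0 0 0 0.01 0;0 0 0 0.003 0;0 0 0 0.003 0;0 0 0 0.002 0;0 0 0 0 0' 20
```

```text
t: 14.4
tool_pos: [0.6173, -0.0463, 0.2541]
orientation: [2.215, 2.225, 0.003]
force: [1.0, -0.4, 3.5]
opening: 0.0009
gripper_force: 1.9
```

```bash
python3 -m jog '0 0 0 0.002 0;0 -0.0005 0 0.0015 0;0 0 0 0 0'
```

```text
t: 14.65
tool_pos: [0.6183, -0.0465, 0.2535]
orientation: [2.212, 2.224, 0.007]
force: [-1.5, 3.3, 16.2]
opening: 0.0006
gripper_force: 8.0
```

The crank is firmly home. Before winding, I'll read the sleeve height by code from the first scene picture, sampling along the column's projected axis.

Run:
```python
from h import *
import cv2
for n in ("scene","top"):
    im=cv2.imread(f"pics/{n}0.png"); K,P=CAM[n]
    col=np.array([.6515,-.323])
    print(n)
    for z in np.arange(.10,.285,.01):
        u=proj(K,P,[*col,z]); x,y=int(round(u[0])),int(round(u[1]))
        print(f"{z:.2f}",(x,y)," ".join("%3d/%2d"%(im[y,x+k].mean(),im[y,x+k].max()-im[y,x+k].min()) for k in range(-14,15,2)))
```

```text
scene
0.10 (231, 147)  34/38  39/51  66/78  43/47  34/43  56/12 114/10 121/10 124/10 125/ 9 112/ 8 109/ 4  97/ 5  75/78  81/93
0.11 (230, 145)  43/47  72/80  70/84  36/43  36/42  42/22 105/ 9 125/12 124/11 122/ 9 118/20  91/39  91/27  77/82  80/93
0.12 (230, 142)  78/82  75/79  44/48  36/38  39/39  66/ 6 121/11 121/13 122/10 121/ 9  96/53  69/87  75/85  79/87  77/84
0.13 (229, 140)  76/88  69/82  39/41  36/42  38/40  57/ 8 117/11 123/10 119/14 122/11 109/32  72/87  74/86  75/88  73/83
0.14 (228, 137)  77/86  71/81  38/43  35/45  38/39  51/18  69/ 7 104/11 122/10 123/10 115/22  74/82  73/85  72/82  60/71
0.15 (228, 135)  77/87  59/69  37/38  37/39  19/ 9  29/ 5  47/ 5  57/ 7  70/ 7  90/ 5  73/42  71/87  73/83  63/68  59/68
0.16 (227, 132)  77/85  74/86  62/68  31/30  13/ 2  13/ 0  10/ 0  13/ 3  15/ 4  32/ 1  48/21  70/79  75/84  65/70  66/67
0.17 (226, 130)  72/86  77/86  77/88  50/59  13/ 4  10/ 1  13/ 7  16/ 3  16/ 2  18/ 0  14/ 2  21/ 5  31/27  58/61  62/75
0.18 (226, 127)  77/90  74/85  59/68   8/ 7  14/ 1  10/ 2  12/ 4  14/ 3  13/ 3  14/ 7   7/ 3  16/ 5  16/ 8  58/66  56/64
0.19 
[... 2806 characters left out ...]
1/ 5  38/ 1  24/ 1  35/ 2  79/ 4 193/ 2 243/ 1 244/ 1 244/ 2 194/ 2  47/28  36/43  37/42  35/42
0.24 (417, 167) 198/ 5 112/ 4  16/ 2  31/ 1  48/ 3 120/ 3 235/ 2 244/ 1 244/ 1 239/ 2 106/ 5  36/42  36/43  36/42  36/42
0.25 (417, 166) 179/ 3  97/ 1  16/ 1  31/ 2  47/ 2 115/ 3 234/ 2 244/ 1 244/ 1 240/ 2 118/ 3  36/41  35/43  35/41  33/40
0.26 (418, 166) 162/ 2  35/ 0  24/ 1  33/ 1  79/ 4 186/ 2 243/ 1 244/ 1 244/ 2 206/ 3  52/25  35/42  35/42  35/41  35/40
0.27 (419, 165)  65/ 9  15/ 1  31/ 1  47/ 1 114/ 3 234/ 2 244/ 1 244/ 1 240/ 2 128/ 3  35/40  33/42  35/40  34/40  32/40
0.28 (420, 165)  25/ 4  24/ 1  33/ 2  76/ 4 184/ 1 243/ 2 244/ 0 244/ 1 213/ 3  55/22  34/40  34/41  35/39  34/39  33/40
```

In the scene picture, along the column, black turns to steel at about z 0.214 and steel to the bright cap at about 0.248. So the sleeve is about 34–36 mm low, roughly 1.7–1.8 turns plus the socket's play. Next I grip the knob.

```bash
python3 -m jog '0.5 0 0 -0.01 0;0.5 0 0 -0.015 0;0.5 0.02 0.001 0 0;0.5 0.0225 0.001 0 0;0.5 0.016 0.0005 0 0;0.5 0 0 0.03 0;0.5 0 0 0.03 0;0.5 0 0 0.0285 0;0.5 0 0 0 0;0.5 0 0 0 0' 25
python3 -m jog '0.1 0 0 0 0;0.1 0 0 0 0;0.1 0 0 0 0;0.1 0 0 0 0;0.1 0 0 0 0;0.1 0 0 0 0' 25
python3 - <<'E'
from plant import robot
import numpy as np
p=[]
for i in range(4): s=robot.read_state(); p.append(s["tool_pos"]); robot.read_camera("top")
print(np.mean(p,0))
E
```

```text
t: 15.48
tool_pos: [0.6173, 0.0116, 0.1843]
orientation: [-2.214, -2.224, 0.005]
force: [0.0, -0.1, -0.1]
opening: 0.0465
gripper_force: 0.0
t: 15.98
tool_pos: [0.6195, 0.0115, 0.1873]
orientation: [2.215, 2.225, 0.003]
force: [0.8, 0.9, 3.0]
opening: 0.0234
gripper_force: 25.0
[0.6194123  0.0114954  0.18712757]
```

Run:
```python
import numpy as np
f=np.radians(3+12*np.arange(31));X=.07*np.sin(f);V=.07*np.cos(f)
for k in range(3): print(';'.join("0.1 %.4f %.4f %.4f 0"%(.866*(V[i+1]-V[i]),X[i+1]-X[i],.5*(V[i+1]-V[i])) for i in range(10*k,10*k+10)))
```

```text
0.1 -0.0020 0.0145 -0.0011 0;0.1 -0.0045 0.0137 -0.0026 0;0.1 -0.0069 0.0123 -0.0040 0;0.1 -0.0090 0.0103 -0.0052 0;0.1 -0.0106 0.0080 -0.0061 0;0.1 -0.0118 0.0052 -0.0068 0;0.1 -0.0125 0.0023 -0.0072 0;0.1 -0.0127 -0.0008 -0.0073 0;0.1 -0.0122 -0.0038 -0.0071 0;0.1 -0.0113 -0.0066 -0.0065 0
0.1 -0.0098 -0.0092 -0.0057 0;0.1 -0.0080 -0.0114 -0.0046 0;0.1 -0.0058 -0.0130 -0.0033 0;0.1 -0.0033 -0.0141 -0.0019 0;0.1 -0.0007 -0.0146 -0.0004 0;0.1 0.0020 -0.0145 0.0011 0;0.1 0.0045 -0.0137 0.0026 0;0.1 0.0069 -0.0123 0.0040 0;0.1 0.0090 -0.0103 0.0052 0;0.1 0.0106 -0.0080 0.0061 0
0.1 0.0118 -0.0052 0.0068 0;0.1 0.0125 -0.0023 0.0072 0;0.1 0.0127 0.0008 0.0073 0;0.1 0.0122 0.0038 0.0071 0;0.1 0.0113 0.0066 0.0065 0;0.1 0.0098 0.0092 0.0057 0;0.1 0.0080 0.0114 0.0046 0;0.1 0.0058 0.0130 0.0033 0;0.1 0.0033 0.0141 0.0019 0;0.1 0.0007 0.0146 0.0004 0
```

First third of a turn, checked in halves.

```bash
python3 -m jog '0.1 -0.0020 0.0145 -0.0011 0;0.1 -0.0045 0.0137 -0.0026 0;0.1 -0.0069 0.0123 -0.0040 0;0.1 -0.0090 0.0103 -0.0052 0;0.1 -0.0106 0.0080 -0.0061 0' 25
```

```text
t: 16.6
tool_pos: [0.6774, -0.0196, 0.2045]
orientation: [-2.212, -2.225, -0.0]
force: [-2.8, 6.6, 5.5]
opening: 0.0233
gripper_force: 25.0
```

```bash
python3 -m jog '0.1 -0.0118 0.0052 -0.0068 0;0.1 -0.0125 0.0023 -0.0072 0;0.1 -0.0127 -0.0008 -0.0073 0;0.1 -0.0122 -0.0038 -0.0071 0;0.1 -0.0113 -0.0066 -0.0065 0'
```

```text
t: 17.02
tool_pos: [0.6762, -0.0812, 0.2422]
orientation: [2.213, 2.225, 0.008]
force: [5.9, 3.9, 6.2]
opening: 0.0238
gripper_force: 25.0
```

```bash
python3 -m jog '0.1 -0.0098 -0.0092 -0.0057 0;0.1 -0.0080 -0.0114 -0.0046 0;0.1 -0.0058 -0.0130 -0.0033 0;0.1 -0.0033 -0.0141 -0.0019 0;0.1 -0.0007 -0.0146 -0.0004 0;0.1 0.0020 -0.0145 0.0011 0;0.1 0.0045 -0.0137 0.0026 0;0.1 0.0069 -0.0123 0.0040 0;0.1 0.0090 -0.0103 0.0052 0;0.1 0.0106 -0.0080 0.0061 0'
```

```text
t: 17.85
tool_pos: [0.5523, -0.0786, 0.2408]
orientation: [2.216, 2.222, -0.002]
force: [-14.0, -0.8, 21.9]
opening: 0.0231
gripper_force: 25.0
```

```bash
python3 -m jog '0.1 0.0118 -0.0052 0.0068 0;0.1 0.0125 -0.0023 0.0072 0;0.1 0.0127 0.0008 0.0073 0;0.1 0.0122 0.0038 0.0071 0;0.1 0.0113 0.0066 0.0065 0;0.1 0.0098 0.0092 0.0057 0;0.1 0.0080 0.0114 0.0046 0;0.1 0.0058 0.0130 0.0033 0;0.1 0.0033 0.0141 0.0019 0;0.1 0.0007 0.0146 0.0004 0'
```

```text
t: 18.68
tool_pos: [0.6183, 0.0117, 0.1859]
orientation: [-2.215, -2.226, 0.004]
force: [-6.7, -3.8, 8.5]
opening: 0.0233
gripper_force: 25.0
```

Run:
```python
from plant import robot
from h import *
import cv2
new=robot.read_camera("scene")["color"][:,:,::-1]; cv2.imwrite("scene_t1.png",new)
old=cv2.imread("pics/scene0.png"); K,P=CAM["scene"]
for nm,im in (("old",old),("new",new)):
    g=im.mean(2).astype(np.float32); print(nm)
    for k in (-2,0,2):
        print(k," ".join("%d"%cv2.remap(g,np.float32([[proj(K,P,[.6515,-.323,z])[0]+k]]),np.float32([[proj(K,P,[.6515,-.323,z])[1]]]),1)[0,0] for z in np.arange(.15,.272,.004)))
```

```text
old
-2 43 23 18 9 11 12 13 12 13 14 14 15 15 21 26 53 99 117 119 119 119 120 120 115 155 231 251 249 248 247 248
0 53 35 18 12 11 14 13 13 14 16 15 15 11 16 21 35 75 114 126 125 126 126 125 123 140 211 248 247 246 246 247
2 66 50 29 14 12 14 15 15 13 14 13 12 12 16 17 26 54 101 124 126 124 124 124 124 121 164 235 247 246 246 246
new
-2 117 112 90 69 59 40 15 12 13 14 15 13 13 12 14 16 16 14 20 34 78 118 124 119 160 235 253 251 250 249 249
0 129 126 116 87 65 57 36 17 13 13 12 14 15 17 14 13 16 15 18 24 45 98 128 127 145 216 249 249 248 248 249
2 127 128 128 112 83 63 46 25 15 13 14 14 17 9 12 15 13 12 15 19 28 67 114 128 125 168 237 250 248 248 248
```

One turn moved it about 18.5 mm and about 16.7 mm remains, which is about 300°: 25 rows.

```bash
python3 -m jog '0.1 -0.0020 0.0145 -0.0011 0;0.1 -0.0045 0.0137 -0.0026 0;0.1 -0.0069 0.0123 -0.0040 0;0.1 -0.0090 0.0103 -0.0052 0;0.1 -0.0106 0.0080 -0.0061 0;0.1 -0.0118 0.0052 -0.0068 0;0.1 -0.0125 0.0023 -0.0072 0;0.1 -0.0127 -0.0008 -0.0073 0;0.1 -0.0122 -0.0038 -0.0071 0;0.1 -0.0113 -0.0066 -0.0065 0'
```

```text
t: 19.57
tool_pos: [0.6759, -0.0813, 0.2417]
orientation: [2.214, 2.226, 0.006]
force: [5.6, 4.9, 4.5]
opening: 0.0234
gripper_force: 25.0
```

```bash
python3 -m jog '0.1 -0.0098 -0.0092 -0.0057 0;0.1 -0.0080 -0.0114 -0.0046 0;0.1 -0.0058 -0.0130 -0.0033 0;0.1 -0.0033 -0.0141 -0.0019 0;0.1 -0.0007 -0.0146 -0.0004 0;0.1 0.0020 -0.0145 0.0011 0;0.1 0.0045 -0.0137 0.0026 0;0.1 0.0069 -0.0123 0.0040 0;0.1 0.0090 -0.0103 0.0052 0;0.1 0.0106 -0.0080 0.0061 0'
```

```text
t: 20.4
tool_pos: [0.5524, -0.0784, 0.2402]
orientation: [2.216, 2.223, -0.002]
force: [-10.5, -1.3, 19.2]
opening: 0.0233
gripper_force: 25.0
```

```bash
python3 -m jog '0.1 0.0118 -0.0052 0.0068 0;0.1 0.0125 -0.0023 0.0072 0;0.1 0.0127 0.0008 0.0073 0;0.1 0.0122 0.0038 0.0071 0;0.1 0.0113 0.0066 0.0065 0;0.1 0 0 0 0;0.1 0 0 0 0'
python3 - <<'E'
from plant import robot
from h import *
import cv2
new=robot.read_camera("scene")["color"][:,:,::-1]; cv2.imwrite("scene_t2.png",new)
K,P=CAM["scene"]
g=new.mean(2).astype(np.float32)
for k in (-4,-2,0,2,4):
    print(k," ".join("%d"%cv2.remap(g,np.float32([[proj(K,P,[.6515,-.323,z])[0]+k]]),np.float32([[proj(K,P,[.6515,-.323,z])[1]]]),1)[0,0] for z in np.arange(.15,.292,.004)))
E
```

```text
t: 20.98
tool_pos: [0.5567, -0.015, 0.2023]
orientation: [-2.214, -2.227, -0.001]
force: [-1.4, 5.0, 6.9]
opening: 0.0234
gripper_force: 25.0
-4 62 62 63 70 71 70 69 66 55 32 15 14 13 10 12 12 12 13 13 13 14 19 31 42 83 132 181 213 232 197 73 90 205 169 89 80
-2 112 115 117 116 115 109 88 69 61 48 26 13 13 12 12 11 14 13 14 15 14 13 20 39 122 228 253 250 251 245 152 44 148 198 118 74
0 123 125 124 126 126 119 94 68 63 57 38 17 14 12 14 13 11 13 14 15 16 14 16 28 78 196 250 248 248 251 227 87 83 194 171 76
2 124 123 124 125 124 124 115 92 67 63 55 33 15 11 14 14 11 14 14 14 15 12 15 19 39 120 232 249 248 249 248 164 61 139 192 93
4 125 124 125 124 124 124 126 115 84 65 59 43 20 14 14 12 13 14 11 11 11 15 14 15 25 70 199 254 251 252 253 230 104 66 143 133
```

The sleeve's black now meets the bright column cap directly, with no steel band visible: it is level within 1–2 mm. I'll let go, retreat and check again.

```bash
python3 -m jog '0.55 0 0 0 0;0.55 0 0 0 0;0.55 0 0 0 0;0.55 0 0 0 0;0.55 0 0 -0.02 0;0.55 0 0 -0.03 0;0.55 0 0 -0.03 0;0.55 0.01 0 -0.02 0;0.55 0 0 0 0;0.55 0 0 0 0'
python3 - <<'E'
from plant import robot
from h import *
import cv2
new=robot.read_camera("scene")["color"][:,:,::-1]
K,P=CAM["scene"]
g=new.mean(2).astype(np.float32)
for k in (-2,0,2):
    print(k," ".join("%d"%cv2.remap(g,np.float32([[proj(K,P,[.6515,-.323,z])[0]+k]]),np.float32([[proj(K,P,[.6515,-.323,z])[1]]]),1)[0,0] for z in np.arange(.17,.292,.004)))
K,P,im,s,W=wrist(robot); hsv=cv2.cvtColor(im,cv2.COLOR_BGR2HSV)
m=cv2.inRange(hsv,(8,60,215),(20,255,255)); n,l,st,ce=cv2.connectedComponentsWithStats(m)
for i in np.argsort(-st[1:,4])[:4]+1: print(st[i],ce[i])
C=np.array([.6155,-.083,.1]);a=np.array([0,.5,.8660254]);v=np.array([0,.8660254,-.5]);f=np.radians(303)
for h in (0,.005,.01): print(h,proj(K,P,C+a*(.083+h)+.07*(np.cos(f)*v+np.sin(f)*np.array([1,0,0]))))
E
```

```text
t: 21.87
tool_pos: [0.5571, -0.0064, 0.3033]
orientation: [2.214, 2.225, 0.003]
force: [-0.2, -0.2, -0.1]
opening: 0.0512
gripper_force: 0.0
-2 111 88 69 62 46 23 13 14 13 12 14 14 13 14 13 12 14 25 39 120 228 253 250 251 245 151 43 152 197 119 70
0 120 93 69 62 58 40 18 14 13 11 13 14 16 14 14 13 14 18 29 78 194 249 248 247 250 226 87 83 195 171 78
2 125 118 92 68 61 54 34 16 13 13 12 16 12 12 13 15 12 16 19 38 121 233 249 248 249 247 165 56 139 191 91
[308 201  23  23 328] [318.77439024 212.04573171]
[228 118  19  19 233] [237.2832618  127.05579399]
[215 283   4   8  13] [216.92307692 286.23076923]
[418 283   4   8  11] [419.54545455 285.72727273]
0 [319.12015382 213.05797016]
0.005 [319.14002095 211.85360948]
0.01 [319.16071696 210.59900127]
```

The sleeve and knob are unchanged after release. One last press on the boss top makes sure the crank is home; the earlier contact was at TCP z ≈ 0.2535.

```bash
python3 -m jog '0 -0.013 0.02 0 0;0 -0.013 0.02 0 0;0 -0.014 0.02 0 0;0 0 0 0.02 0;0 0 0 0.018 0;0 0 0 0.006 0;0 0 0 0.003 0;0 0 0 0.002 0;0 0 0 0.001 0;0 0 0 0 0' 20
```

```text
t: 22.8
tool_pos: [0.6168, -0.0456, 0.253]
orientation: [2.216, 2.227, 0.002]
force: [-1.4, 2.4, 7.9]
opening: 0.0002
gripper_force: 3.9
```

Contact comes at the same height, so the crank is home. I'll retreat and hand in.

```bash
python3 -m jog '0 0 0 -0.01 0;0 0 0 -0.03 0;0 0 0 -0.03 0;0 0 0 -0.02 0;0 0 0 0 0;0 0 0 0 0;0 0 0 0 0'
python3 -c "
from plant import robot
print(robot.close_job())"
```

```text
t: 23.38
tool_pos: [0.6162, -0.0462, 0.3409]
orientation: [-2.216, -2.225, 0.002]
force: [-0.2, -0.1, -0.5]
opening: 0.0002
gripper_force: 0.0
the job is handed in; nothing more can be done
None
```

I handed the job in at 23.4 s: the crank is home on the shaft and released, and by camera the sleeve's top is within 1–2 mm of the column's top; the hand-in returned no verdict, and I did not re-measure the other things on the table.

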